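# Square three tube racks against the fence of a carrier tray

## Robot

A 6-joint arm with a two-finger parallel gripper is mounted at the origin on a cart in front of the work surface, level with it; the furniture and walls round the work are solid. World frame = base frame: x ahead of the robot, y to its left, z up, the work surface at z = 0. Lengths are in m, angles in rad, forces in N, time in s.
With the tool pointing down it reaches from about 0.35 to 0.85 m from the base axis. Payload 8.1 kg.
Tool frame: the origin (TCP) lies midway between the tips of the shut fingers; the grasp point (between the pads) lies robot.grip_depth behind it (robot.grip_depth is the distance from the TCP to the grasp point, in m); z points along the fingers, y is the line along which they close (so a half turn about z gives the same grasp; the last joint's range is limited). The gripper opens to 93 mm and grips with 3 to 60 N. Pads are 15 mm wide; open, the fingers measure 128 mm over their backs; the gripper's body (75 mm by 188 mm) begins 65 mm behind the grasp point.
Start: joints at [1.022, 0.13, 1.488, -0, 1.523, -0.085], TCP at [0.268, 0.537, 0.219] pointing down, gripper open.
Joint ranges: [-2.96, 2.96], [-0.89, 2.26], [0.02, 2.5], [-1.34, 4.48], [0, 2.73], [-2.66, 2.66]. Speed limits (rad/s): [2.39, 2.39, 2.79, 3.14, 3.14, 3.14].

## Interface

Orientations are given as a rotation vector (axis times angle).
In Python, from plant import robot gives the robot as it stands.
- The arm moves only by the tool carry_out, never from a script. Its argument "rows" is a list of rows, each a list of 6 numbers: the shift along the tool's x, y, z in m, then the turn, a rotation vector about the tool's x, y, z in degrees. A call has 1 to 12 rows; each row is the pose to reach, as a shift and turn from the pose commanded when the call began, along the tool's axes at that moment; what a row does not reach only later rows make up. A row lasts 1/8 s, in which the tool goes at most 62.5 mm and 10.7 degrees, less where a joint would pass 70% of its speed; a pose out of reach is approached as far as the arm can. A call with a gripper value outside its range is refused whole. "jaw" is the closure in counts, from 0 (fully open) to 255 (shut), set as the call begins (left out, the last holds). The fingers move at their own pace and stop on an object; "force" is the grip in N (left out, the last holds). Time passes only in rows, so rows that repeat a pose let the fingers close. It gives the time, the measured TCP pose, the force, the opening and the grip force at its end, in the units of the state.
- robot.read_state(): the state, without advancing time (a new reading comes with each control period).
- robot.read_camera(name): name is "scene" or "top" or "wrist"; returns the picture (384x512x3 uint8, red, green, blue); there is no depth.
- robot.camera_model(name): a dict with "fx", "fy", "cx", "cy" (pixels), "dist" ([k1, k2, p1, p2, k3] as OpenCV has them; the pictures are not rectified), "R" (3x3) and "t" (3): a world point X has camera coordinates R X + t; the wrist camera has in their place "mount" (4x4, takes a point from camera to tool coordinates, whose origin is the TCP and whose axes are the flange's). Camera axes: x right, y down, z forward; pixel columns grow to the right and rows downward; lengths in m; the calibration is good to about 2 mm. A picture is of the moment at which its call begins: read the wrist's pose just before it. camera_model takes no time and is no camera call.
- robot.close_job(): hands the job in; it is judged then, once.
Trained networks look in the newest picture that a camera, given by its name, has taken for a name from the list of things; names that differ only in an ending like _2 or _b are one class to them, and where a whole thing is asked for, a point or a joint stands for the part that bears it (a point fixed in the world has none). Each returns a list of dicts, best first, with "conf" (0 to 1); they miss things now and then, are a little off and sometimes report something else, mostly with a low value. They report only what shows in the picture. A call takes as long as a camera call.
- robot.outline_of(camera, target): "pixels" (384x512 bool, what is visible of it) and "pixel" ([column, row] in pixels, amid what is visible of it).
The state is a dict: "t": time; "q": joint angles; "dq": joint speeds; "joint_torque": joint torques, N m; "tool_pos": TCP position; "orientation": TCP orientation; "force": force on the tool from outside, world axes, zero at the start; "wrist_torque": the same for the moment, N m; "opening": finger opening in m; "gripper_force": force on a finger pad.
Only numpy, scipy, OpenCV 4.12 (cv2) and the standard library are available. Lean on these libraries where they do the work, as an engineer would, in place of code of your own. Each camera call takes 0.05 s, during which the arm holds its last target. There are 200 camera calls.

## Task

Put the loose orange tube rack into the free end of the steel carrier tray beside the other two, without stacking it. Then lift the tray by its handle so that it tilts towards its fence (the tall side opposite the handle) and all three racks slide down into a single row, flush against the fence, and lower the tray gently until it lies flat on the bench again and let go. Leave the blue tip box and the spirit lamp where they are.

Things in the scene. Friction and masses are not known exactly. Their poses are not given: they have to be found in the camera images.
- tray: Loose steel carrier tray, 0.5 to 0.8 kg. Origin: centre of its footprint, at bench level. +x points from the fence to the handle, y runs along the fence, z up. Inside 150 mm (x -75 to +75) by 364 mm (y -182 to +182); floor top 10 mm above the bench; low lips 10 to 13 mm above the floor on the three sides without fence. Slick floor: racks slide from 10 to 17 degrees of tilt; 25 to 30 brings all home.
- fence_mid (a point): Middle of the inner face of the aluminium fence, at the height of the tray's floor; axes as the tray's. The fence stands along the tray's whole -x side (inner face at x = -75 mm); its top is 24 mm above the floor.
- pivot_mid (a point): Middle of the front edge of the rubber strip under the fence, at bench level (x = -83 mm in the tray's frame). When the handle is lifted the tray pivots about this edge, which hardly slips on the bench.
- bar_mid (a point): Middle of the tray's handle bar: round dark steel bar of 10 mm diameter, straight for 110 mm along the tray's y axis, at x = +128 mm in the tray's frame and 50 mm above the bench. It is clear all round and can turn between the fingers.
- rack_a_mid (a point): Centre (half-way up) of an orange tube rack that starts in the tray: block 60 mm (its x) by 110 mm (its y) by 26 mm high, about 0.16 kg, upright, a few tubes fixed in it rise 19 mm above its top. It starts clear of the fence, askew by up to 9 degrees. Flush means one 110 mm side along the fence, its centre 30 mm from the fence's inner face.
- rack_b_mid (a point): Centre of the second rack that starts in the tray; the same size and kind as rack_a. Racks a and b start in the middle and the -y end of the tray, in either order; the free place is at the +y end, centred 120 mm from the tray's centre.
- rack_c_mid (a point): Centre of the loose rack that starts on the bench, left of the tray; the same size and kind as rack_a, 0.13 to 0.21 kg, turned by any angle up to 0.6 rad. It can be gripped across its 60 mm width (its x axis).
- tip_box_mid (a point): Centre of the blue pipette-tip box, 87 x 118 x 67 mm; a bystander.
- lamp_mid (a point): Centre of the small steel spirit lamp, 72 x 79 x 67 mm; a bystander.
- pane_mid (a point): Point on the inner face of the clean-bench's clear side pane, right of the tray: an upright sheet in the x-z plane, almost invisible, from x = 0.26 to 0.89 m and up to 0.88 m above the bench. It stays fixed. The arm must come in through the open front; the front sash is raised, its lower edge about 0.88 m above the bench.

How it is judged:
By the outcome, as a careful person would: the job done as asked, in the order asked, and still so for the second after the job is handed in, with the robot touching nothing.
It also fails if it takes over 64 s, if anything falls off the work surface, if the arm or the gripper's body presses on something with over 40 N, if the wrist force passes 120 N, or if a joint passes its speed limit or range.

## Working session

There is one attempt and no reset: what is moved stays moved. The work goes in short steps, Python scripts to look and compute and a tool call to move; the robot and the scene stay as the last step left them, time stands still between calls to the robot, and variables do not carry over. Pictures are saved under pics/ and viewed, at most 10 in all, crops included, and the job is handed in when it is done.

Besides the shell and the picture viewer there is one more tool, called after "Request:" as name(argument=value, ...) on one line, values as JSON. carry_out: Moves the arm, as the interface text tells. Its arguments: {"type":"object","properties":{"rows":{"type":"array"},"jaw":{"type":"number"},"force":{"type":"number"}},"required":["rows"]}

```bash
mkdir -p pics; ls; cat > h.py <<'E'
import numpy as np,cv2
from scipy.spatial.transform import Rotation as R
from plant import robot
def cam(name,st=None):
    m=robot.camera_model(name)
    K=np.array([[m['fx'],0,m['cx']],[0,m['fy'],m['cy']],[0,0,1.]]);D=np.array(m['dist'],float)
    if 'mount' in m:
        T=np.eye(4);T[:3,:3]=R.from_rotvec(st['orientation']).as_matrix();T[:3,3]=st['tool_pos']
        W=np.linalg.inv(T@np.array(m['mount']));return K,D,W[:3,:3],W[:3,3]
    return K,D,np.array(m['R']),np.array(m['t'])
def toz(c,px,z):
    K,D,Rm,t=c
    u=cv2.undistortPoints(np.array(px,float).reshape(-1,1,2),K,D).reshape(-1,2)
    d=np.c_[u,np.ones(len(u))]@Rm; o=-Rm.T@t
    return o+d*((z-o[2])/d[:,2])[:,None]
def proj(c,X):
    K,D,Rm,t=c
    return cv2.projectPoints(np.array(X,float).reshape(-1,1,3),cv2.Rodrigues(Rm)[0],t,K,D)[0].reshape(-1,2)
def snap(name,f):
    st=robot.read_state();im=robot.read_camera(name);cv2.imwrite('pics/'+f,im[:,:,::-1]);return st,im
E
python3 - <<'E'
from h import *
s,im=snap('top','top0.png');snap('scene','scene0.png')
a=cv2.imread('pics/top0.png');b=cv2.imread('pics/scene0.png')
cv2.imwrite('pics/v1.png',cv2.resize(np.hstack([a,b]),(800,300)))
print(s,robot.grip_depth)
c=cam('top')
for t in ['tray','rack_a_mid','rack_c_mid','tip_box_mid','lamp_mid','bar_mid','pane_mid']:
  for d in robot.outline_of('top',t):
    p=d['pixels'];z=.036
    cs=cv2.findContours(p.astype('u1'),0,2)[0]
    r=cv2.minAreaRect(max(cs,key=cv2.contourArea)); bx=cv2.boxPoints(r)
    print(t,round(d['conf'],2),np.round(d['pixel']),p.sum(),np.round(bx).tolist(),np.round(toz(c,bx,z)[:,:2],3).tolist())
E
```

```text
pics
{'t': 0.0, 'q': array([ 1.02159764e+00,  1.31140380e-01,  1.48927072e+00, -1.40136048e-05,
        1.52304282e+00, -8.53847059e-02]), 'dq': array([ 0.00181908,  0.00056907, -0.00056337, -0.00083652,  0.00054423,
        0.00132157]), 'joint_torque': array([-4.54258989e-04, -5.59854376e+01, -4.91743934e+01,  7.66578689e-02,
        3.59949586e-02, -1.16093452e-04]), 'tool_pos': array([0.26808852, 0.53612426, 0.2176046 ]), 'orientation': array([-7.21912689e-01, -3.05693865e+00,  2.78408301e-03]), 'force': array([ 0.60118555, -0.29241667,  0.39411551]), 'wrist_torque': array([-0.01945705, -0.04077542, -0.01664394]), 'gripper_force': 0.0, 'opening': 0.0930050559362427} 0.0188
tray 0.73 [258. 237.] 5825 [[202.0, 185.0], [336.0, 185.0], [336.0, 262.0], [202.0, 262.0]] [[0.634, 0.277], [0.615, -0.117], [0.381, -0.088], [0.399, 0.276]]
rack_a_mid 0.9 [310. 232.] 868 [[291.0, 242.0], [294.0, 220.0], [333.0, 225.0], [330.0, 247.0]] [[0.445, 0.031], [0.512, 0.018], [0.49, -0.093], [0.424, -0.077]]
rack_c_mid 0.6 [162. 235.] 895 [[138.0, 241.0], [142.0, 217.0], [182.0, 224.0], [178.0, 248.0]] [[0.466, 0.456], [0.539, 0.45], [0.514, 0.333], [0.442, 0.342]]
tip_box_mid 0.84 [144. 175.] 1411 [[124.0, 160.0], [169.0, 160.0], [169.0, 192.0], [124.0, 192.0]] [[0.732, 0.519], [0.724, 0.379], [0.616, 0.374], [0.622, 0.509]]
lamp_mid 0.97 [201. 153.] 386 [[191.0, 147.0], [214.0, 147.0], [214.0, 167.0], [191.0, 167.0]] [[0.767, 0.313], [0.764, 0.241], [0.693, 0.242], [0.696, 0.311]]
bar_mid 0.64 [253. 238.] 5541 [[202.0, 185.0], [335.0, 185.0], [335.0, 262.0], [202.0, 262.0]] [[0.634, 0.277], [0.615, -0.114], [0.381, -0.085], [0.399, 0.276]]Traceback (most recent call last):
  File "<stdin>", line 8, in <module>
ValueError: it knows: bar_mid, fence_mid, lamp_mid, pivot_mid, rack_a_mid, rack_b_mid, rack_c_mid, tip_box_mid, tray
```

View pics/top0.png

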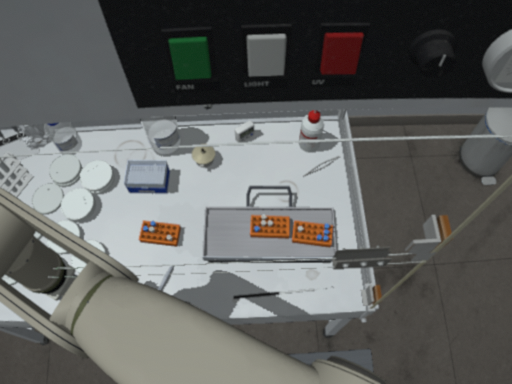

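View pics/scene0.png

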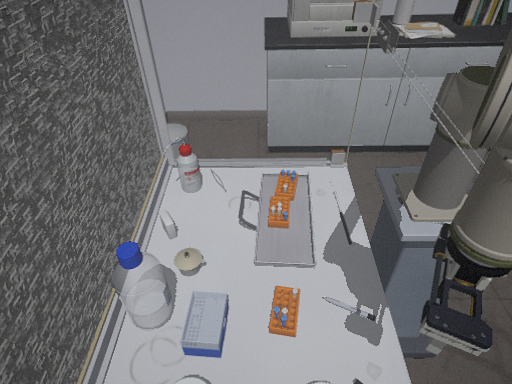

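The top view shows the tray with its handle away from the robot (bar about (270,188)) and its fence towards the robot (row about 260). The racks inside are at (270,227) and (313,232), the free end is at left (column about 228), and the loose rack is at (160,233). The scene view agrees.

```bash
cat >> h.py <<'E'
def plan(pos,yaw,pitch=0.,base=None):
    """tool down; tool y at world angle yaw deg; pitch: deg about world y after. From commanded/measured base"""
    s=robot.read_state()
    P,Q=(s['tool_pos'],R.from_rotvec(s['orientation'])) if base is None else base
    y=np.radians(yaw);ty=np.array([np.cos(y),np.sin(y),0]);tz=np.array([0,0,-1.])
    G=R.from_euler('y',pitch,degrees=True)*R.from_matrix(np.c_[np.cross(ty,tz),ty,tz])
    d=Q.inv().apply(np.array(pos)-P);r=(Q.inv()*G).as_rotvec(degrees=True)
    return np.r_[np.round(d,4),np.round(r,1)].tolist()
E
python3 - <<'E'
from h import *
print(np.round(robot.camera_model('wrist')['mount'],3))
print(plan([.49,.395,.20],-12,base=(np.array([.268,.537,.219]),R.from_rotvec(robot.read_state()['orientation']))))
c=cam('top')
# tray corners by floor rim pixels (rough)
print(np.round(toz(c,[[205,207],[335,208],[335,262],[204,260]],.022)[:,:2],3), np.round(toz(c,[[249,188],[291,187]],.05)[:,:2],3))
E
```

```text
[[-0.001 -0.971 -0.238  0.066]
 [ 1.    -0.001 -0.    -0.   ]
 [ 0.    -0.238  0.971 -0.167]
 [ 0.     0.     0.     1.   ]]
[-0.2621, -0.0277, 0.019, -0.0, 0.0, 75.4]
[[ 0.569  0.27 ]
 [ 0.547 -0.107]
 [ 0.385 -0.088]
 [ 0.409  0.272]] [[0.61  0.14 ]
 [0.608 0.018]]
```

Request:
carry_out(rows=[[-0.262,-0.028,0.019,0,0,75],[-0.262,-0.028,0.019,0,0,75],[-0.262,-0.028,0.019,0,0,75],[-0.262,-0.028,0.019,0,0,75],[-0.262,-0.028,0.019,0,0,75],[-0.262,-0.028,0.019,0,0,75],[-0.262,-0.028,0.019,0,0,75],[-0.262,-0.028,0.019,0,0,75],[-0.262,-0.028,0.019,0,0,75],[-0.262,-0.028,0.019,0,0,75]], jaw=0)

```text
t: 1.65
tool_pos: [0.4901, 0.3945, 0.1997]
orientation: [-2.431, -1.989, -0.0]
force: [0.2, 0.9, 0.5]
opening: 0.0931
gripper_force: 0.0
```

```bash
python3 - <<'E'
from h import *
s,im=snap('wrist','w1.png');c=cam('wrist',s);print(s['t'],s['tool_pos'],s['orientation'],s['opening'])
for d in robot.outline_of('wrist','rack_c_mid'):
    p=d['pixels']
    r=cv2.minAreaRect(max(cv2.findContours(p.astype('u1'),0,2)[0],key=cv2.contourArea)); bx=cv2.boxPoints(r)
    print(round(d['conf'],2),np.round(d['pixel']),p.sum(),np.round(bx).tolist(),np.round(toz(c,bx,.026)[:,:2],3).tolist())
# top camera again, arm may have cleared the fence/tray
snap('top','top1.png')
a=cv2.imread('pics/top1.png')[170:280,190:350]
b=cv2.resize(cv2.imread('pics/w1.png'),(512,384))
cv2.imwrite('pics/v2.png',np.vstack([cv2.resize(a,(480,330),interpolation=cv2.INTER_CUBIC),cv2.resize(b,(480,270))]))
E
```

```text
1.65 [0.49008645 0.39448996 0.19965208] [-2.43141888e+00 -1.98940980e+00 -5.92776789e-05] 0.0930684492460603
0.69 [260. 165.] 5547 [[231.0, 118.0], [288.0, 116.0], [291.0, 216.0], [234.0, 218.0]] [[0.475, 0.462], [0.533, 0.452], [0.518, 0.344], [0.455, 0.354]]
```

View pics/v2.png

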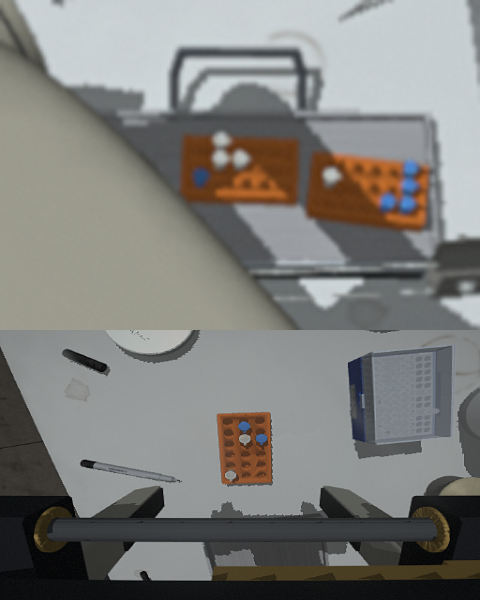

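The wrist view shows the loose rack at about (260,165), nearly square to the gripper. The blow-up shows the tray floor free at left; the arm partly hides it. Descending to grip.

```bash
python3 - <<'E'
from h import *
print(plan([.495,.403,.004],-9.5), plan([.495,.403,.06],-9.5))
E
```

```text
[0.0093, 0.0031, 0.1957, 0.0, -0.0, -2.0] [0.0093, 0.0031, 0.1397, 0.0, -0.0, -2.0]
```

Request:
carry_out(rows=[[0.009,0.003,0.05,0,0,-2],[0.009,0.003,0.1,0,0,-2],[0.009,0.003,0.14,0,0,-2],[0.009,0.003,0.165,0,0,-2],[0.009,0.003,0.18,0,0,-2],[0.009,0.003,0.19,0,0,-2],[0.009,0.003,0.1955,0,0,-2],[0.009,0.003,0.1955,0,0,-2]])

```text
t: 2.8
tool_pos: [0.4952, 0.4029, 0.0046]
orientation: [2.399, 2.028, 0.001]
force: [-0.4, 0.2, 0.7]
opening: 0.0928
gripper_force: 0.0
```

Request:
carry_out(rows=[[0,0,0,0,0,0],[0,0,0,0,0,0],[0,0,0,0,0,0],[0,0,0,0,0,0],[0,0,0,0,0,0],[0,0,0,0,0,0]], jaw=140, force=15)

```text
t: 3.55
tool_pos: [0.4951, 0.4027, 0.0043]
orientation: [2.399, 2.028, 0.0]
force: [-1.0, -0.8, 1.9]
opening: 0.0599
gripper_force: 15.0
```

Request:
carry_out(rows=[[0,0,-0.02,0,0,0],[0,0,-0.06,0,0,0],[0,0,-0.1,0,0,0],[0,0,-0.13,0,0,0],[0,0,-0.15,0,0,0],[0,0,-0.15,0,0,0]])

```text
t: 4.3
tool_pos: [0.4959, 0.4033, 0.1565]
orientation: [2.399, 2.028, 0.006]
force: [0.3, -0.9, -1.7]
opening: 0.0608
gripper_force: 15.0
```

```bash
python3 - <<'E'
from h import *
print(plan([.47,.12,.25],-3.4))
E
```

```text
[-0.2834, 0.0218, -0.0942, 0.2, -0.1, -6.2]
```

Request:
carry_out(rows=[[-0.03,0.002,-0.03,0,0,-1],[-0.08,0.006,-0.06,0,0,-2],[-0.13,0.012,-0.09,0,0,-4],[-0.18,0.018,-0.094,0,0,-6],[-0.23,0.02,-0.094,0,0,-6],[-0.265,0.022,-0.094,0,0,-6],[-0.283,0.022,-0.094,0,0,-6],[-0.283,0.022,-0.094,0,0,-6],[-0.283,0.022,-0.094,0,0,-6]])

```text
t: 5.42
tool_pos: [0.4695, 0.1207, 0.2477]
orientation: [-2.289, -2.151, 0.0]
force: [-1.1, -0.4, -2.2]
opening: 0.06
gripper_force: 15.0
```

```bash
python3 - <<'E'
from h import *
s,im=snap('wrist','w2.png');c=cam('wrist',s);print(s['t'],s['tool_pos'],s['opening'])
for n in ['tray','rack_a_mid']:
  for d in robot.outline_of('wrist',n):
    p=d['pixels']
    r=cv2.minAreaRect(max(cv2.findContours(p.astype('u1'),0,2)[0],key=cv2.contourArea)); bx=cv2.boxPoints(r)
    print(n,round(d['conf'],2),np.round(d['pixel']),p.sum(),np.round(bx).tolist(),np.round(toz(c,bx,.026)[:,:2],3).tolist())
a=cv2.imread('pics/w2.png');cv2.imwrite('pics/v3.png',cv2.resize(a,(768,576),interpolation=cv2.INTER_CUBIC))
E
```

```text
5.425 [0.46949534 0.12074773 0.24767541] 0.06004445361041125
tray 0.77 [278.  91.] 15877 [[198.0, 35.0], [384.0, 35.0], [384.0, 245.0], [198.0, 245.0]] [[0.411, 0.28], [0.621, 0.267], [0.629, 0.011], [0.384, 0.027]]
```

View pics/v3.png

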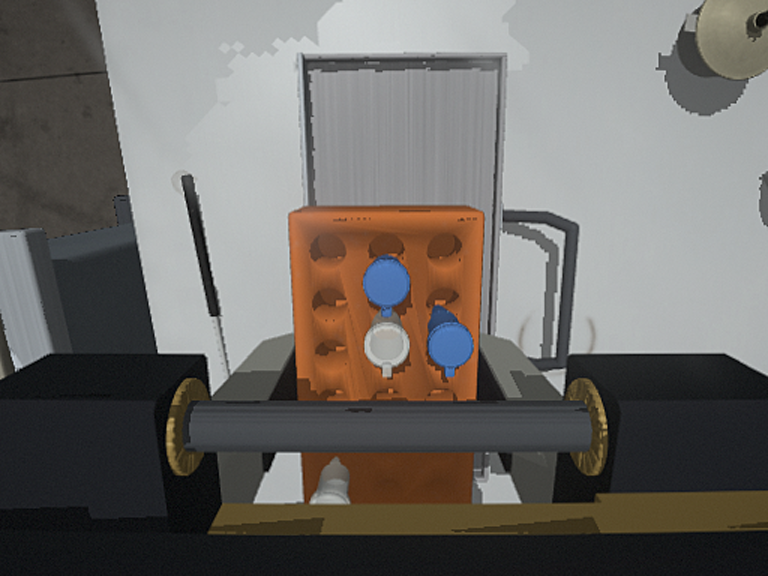

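View 3 (scaled 1.5): the tray's +y end lip is at row about 57, columns 302–505; the fence is at left (about 310) and the right lip at about 497–488. The bar shows at (575,225)–(565,362).

```bash
python3 - <<'E'
from h import *
s=robot.read_state();c=cam('wrist',s)
f=lambda l,z:np.round(toz(c,np.array(l)/1.5,z)[:,:2],4).tolist()
print('floor end corners',f([[316,68],[496,68]],.010))
print('lip top inner',f([[306,57],[502,57]],.022))
print('right lip inner top',f([[499,70],[489,330]],.022),'outer',f([[507,60],[495,330]],.022))
print('bar ends',f([[575,225],[565,360]],.05))
c=cam('top')
im=robot.read_camera('top');cv2.imwrite('pics/top2.png',im[:,:,::-1])
for d in robot.outline_of('top','rack_a_mid'):
    p=d['pixels'];bx=cv2.boxPoints(cv2.minAreaRect(max(cv2.findContours(p.astype('u1'),0,2)[0],key=cv2.contourArea)))
    print(round(d['conf'],2),p.sum(),np.round(toz(c,bx,.036)[:,:2],3).tolist())
i=cv2.imread('pics/top0.png').astype(int)
for c0,c1 in [(245,292),(292,340)]:
    m=np.zeros(i.shape[:2],'u1');r=i[210:255,c0:c1];m[210:255,c0:c1]=(r[...,2]>r[...,0]+70)
    q=cv2.boxPoints(cv2.minAreaRect(np.argwhere(m)[:,::-1].astype('f4')));print(q.tolist(),np.round(toz(c,q,.036)[:,:2],3).tolist())
E
```

```text
floor end corners [[0.4224, 0.2712], [0.5643, 0.2626]]
lip top inner [[0.417, 0.2771], [0.5663, 0.2679]]
right lip inner top [[0.5639, 0.2588], [0.5535, 0.0497]] outer [[0.5701, 0.2656], [0.5587, 0.0493]]
bar ends [[0.6146, 0.1398], [0.61, 0.0295]]
[[249.61033630371094, 235.57318115234375], [250.5629119873047, 214.61648559570312], [289.25567626953125, 216.375244140625], [288.3031005859375, 237.33193969726562]] [[0.469, 0.144], [0.533, 0.139], [0.522, 0.029], [0.459, 0.037]]
[[291.0483093261719, 240.9628448486328], [293.7862243652344, 219.9721221923828], [333.3308410644531, 225.13011169433594], [330.5929260253906, 246.12083435058594]] [[0.448, 0.03], [0.51, 0.017], [0.489, -0.093], [0.427, -0.078]]
```

```bash
python3 - <<'E'
from h import *
s=robot.read_state();c=cam('wrist',s)
zt=s['tool_pos'][2]+.0217
e=toz(c,np.array([[290,210],[484,207]])/1.5,zt)
print('front edge tool xy',np.round(R.from_rotvec(s['orientation']).inv().apply(e-s['tool_pos']),4))
for z in(.08,.016): print(plan([.4892,.2098,z],-3.))
print(s['tool_pos'],s['orientation'])
E
```

```text
front edge tool xy [[ 0.0549 -0.0295 -0.0217]
 [ 0.0558  0.0289 -0.0217]]
[0.0902, 0.0142, 0.168, -0.0, -0.0, -0.5]
[0.0902, 0.0142, 0.232, -0.0, -0.0, -0.5]
[0.46956553 0.1206177  0.24802409] [-2.28821759e+00 -2.15230381e+00  2.00949225e-04]
```

Request:
carry_out(rows=[[0.03,0.005,0.02,0,0,-0.5],[0.06,0.01,0.06,0,0,-0.5],[0.085,0.013,0.1,0,0,-0.5],[0.09,0.014,0.14,0,0,-0.5],[0.09,0.014,0.17,0,0,-0.5],[0.09,0.014,0.19,0,0,-0.5],[0.09,0.014,0.205,0,0,-0.5],[0.09,0.014,0.215,0,0,-0.5],[0.09,0.014,0.222,0,0,-0.5],[0.09,0.014,0.225,0,0,-0.5],[0.09,0.014,0.225,0,0,-0.5]])

```text
t: 7.05
tool_pos: [0.4894, 0.2089, 0.0234]
orientation: [2.28, 2.161, 0.001]
force: [-0.6, -0.1, -1.6]
opening: 0.0601
gripper_force: 15.0
```

```bash
python3 - <<'E'
from h import *
s=robot.read_state();print(plan([.4892,.2098,.0155],-3.),s['tool_pos'],s['force'])
snap('scene','scene1.png');a=cv2.imread('pics/scene1.png')[150:290,220:340];cv2.imwrite('pics/v4.png',cv2.resize(a,(480,560),interpolation=cv2.INTER_CUBIC))
E
```

```text
[0.0009, -0.0002, 0.0079, 0.0, -0.0, -0.1] [0.48939541 0.20888153 0.02343405] [-0.58159846 -0.07401246 -1.59497443]
```

View pics/v4.png

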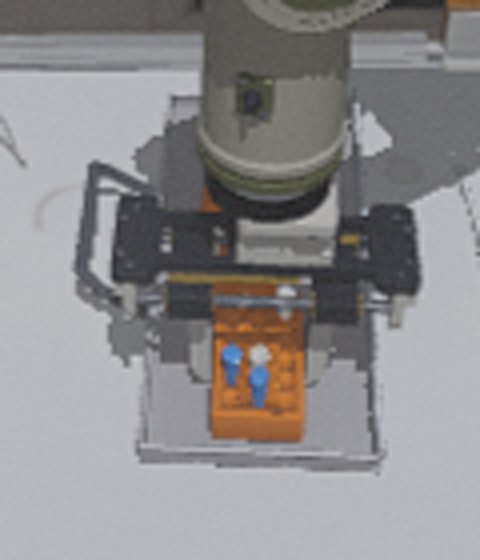

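The rack sits just above the free end with clearance inside the lips. Lowering and releasing.

Request:
carry_out(rows=[[0.001,0,0.003,0,0,0],[0.001,0,0.006,0,0,0],[0.001,0,0.008,0,0,0],[0.001,0,0.0085,0,0,0],[0.001,0,0.0085,0,0,0]])

```text
t: 7.72
tool_pos: [0.4892, 0.2098, 0.0146]
orientation: [-2.28, -2.161, 0.0]
force: [1.4, -0.2, -2.0]
opening: 0.0602
gripper_force: 15.0
```

Request:
carry_out(rows=[[0,0,0,0,0,0],[0,0,0,0,0,0],[0,0,0,0,0,0],[0,0,0,0,0,0]], jaw=45)

```text
t: 8.22
tool_pos: [0.4893, 0.2099, 0.0148]
orientation: [2.28, 2.161, 0.0]
force: [-0.2, -0.2, -0.3]
opening: 0.0768
gripper_force: 0.0
```

Request:
carry_out(rows=[[0,0,-0.01,0,0,0],[0,0,-0.03,0,0,0],[0,0,-0.06,0,0,0],[0,0,-0.1,0,0,0],[0,0,-0.14,0,0,0],[0,0,-0.18,0,0,0],[0,0,-0.18,0,0,0],[0,0,-0.18,0,0,0]])

```text
t: 9.22
tool_pos: [0.4891, 0.2098, 0.1947]
orientation: [2.28, 2.161, 0.0]
force: [-0.3, -0.7, -0.3]
opening: 0.0766
gripper_force: 0.0
```

```bash
python3 - <<'E'
from h import *
print(plan([.57,.04,.23],-3.))
E
```

```text
[-0.1652, 0.0899, -0.0353, 0.0, -0.0, -0.1]
```

Request:
carry_out(rows=[[-0.05,0.03,-0.035,0,0,0],[-0.1,0.06,-0.035,0,0,0],[-0.145,0.08,-0.035,0,0,0],[-0.165,0.09,-0.035,0,0,0],[-0.165,0.09,-0.035,0,0,0],[-0.165,0.09,-0.035,0,0,0]], jaw=140)

```text
t: 9.98
tool_pos: [0.5695, 0.0415, 0.2289]
orientation: [-2.278, -2.161, 0.001]
force: [-0.1, 0.3, -0.2]
opening: 0.042
gripper_force: 0.0
```

```bash
python3 - <<'E'
from h import *
s,im=snap('wrist','w3.png');print(s['t'],s['tool_pos'],s['opening'])
a=cv2.imread('pics/w3.png');cv2.imwrite('pics/v5.png',cv2.resize(a,(768,576),interpolation=cv2.INTER_CUBIC))
E
```

```text
9.975 [0.56953375 0.04145926 0.22886016] 0.042021225324262494
```

View pics/v5.png

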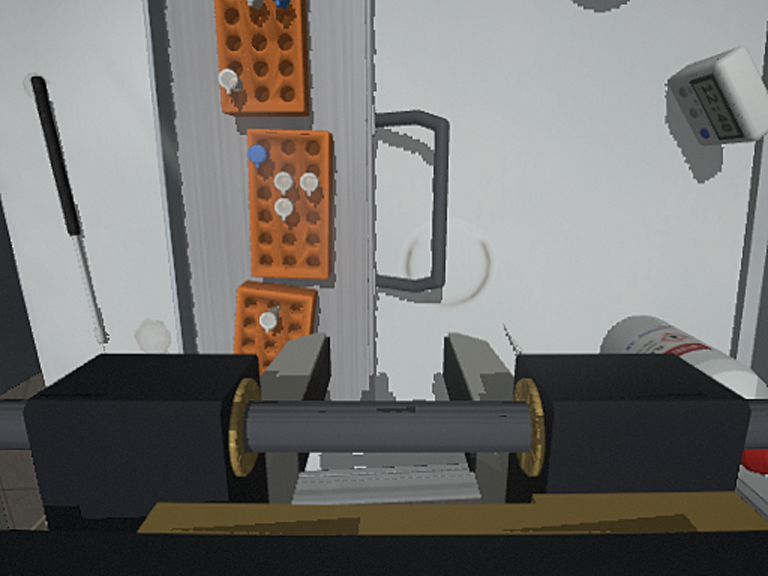

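All three racks are on the tray floor with gaps between them. The bar runs from about (441,125) to (437,283) in the 1.5x view.

```bash
python3 - <<'E'
from h import *
s=robot.read_state();c=cam('wrist',s)
b=toz(c,np.array([[441,124],[437,284]])/1.5,.05);print(np.round(b,4),np.degrees(np.arctan2(-(b[0]-b[1])[0],(b[0]-b[1])[1])))
f=toz(c,np.array([[374,40],[372,330]])/1.5,.022);print(np.round(f,4))
f=toz(c,np.array([[164,40],[184,380]])/1.5,.034);print('fence inner?',np.round(f,4))
m=b.mean(0)
for z in(.1,.033): print(plan([m[0],m[1],z],-3.))
E
```

```text
[[0.6117 0.1388 0.05  ]
 [0.6056 0.0256 0.05  ]] -3.057985020208826
[[ 0.5683  0.2018  0.022 ]
 [ 0.5537 -0.0171  0.022 ]]
fence inner? [[ 0.4212  0.2077  0.034 ]
 [ 0.3967 -0.0484  0.034 ]]
[0.0424, 0.037, 0.1291, -0.1, -0.0, 0.0]
[0.0424, 0.0371, 0.1961, -0.1, -0.0, 0.0]
```

Request:
carry_out(rows=[[0.02,0.018,0.04,0,0,0],[0.04,0.036,0.08,0,0,0],[0.0425,0.038,0.12,0,0,0],[0.0425,0.038,0.15,0,0,0],[0.0425,0.038,0.17,0,0,0],[0.0425,0.038,0.185,0,0,0],[0.0425,0.038,0.193,0,0,0],[0.0425,0.038,0.196,0,0,0],[0.0425,0.038,0.196,0,0,0]])

```text
t: 11.15
tool_pos: [0.611, 0.0806, 0.0343]
orientation: [2.28, 2.16, 0.001]
force: [-0.4, 0.1, 0.5]
opening: 0.0418
gripper_force: 0.0
```

Request:
carry_out(rows=[[0,0,0,0,0,0],[0,0,0,0,0,0],[0,0,0,0,0,0],[0,0,0,0,0,0],[0,0,0,0,0,0],[0,0,0,0,0,0]], jaw=255, force=25)

```text
t: 11.9
tool_pos: [0.6098, 0.0807, 0.0338]
orientation: [-2.28, -2.16, 0.002]
force: [-6.5, -0.0, 3.3]
opening: 0.0091
gripper_force: 25.0
```

Request:
carry_out(rows=[[0,-0.0011,-0.0046,0,0,0],[0,-0.0024,-0.0092,0,0,0],[0,-0.0037,-0.0137,0,0,0],[0,-0.0052,-0.0182,0,0,0],[0,-0.0067,-0.0227,0,0,0],[0,-0.0083,-0.0271,0,0,0],[0,-0.0101,-0.0315,0,0,0],[0,-0.0119,-0.0359,0,0,0],[0,-0.0138,-0.0402,0,0,0],[0,-0.0158,-0.0445,0,0,0],[0,-0.0179,-0.0487,0,0,0],[0,-0.0201,-0.0529,0,0,0]])

```text
t: 13.4
tool_pos: [0.5902, 0.0817, 0.0868]
orientation: [-2.28, -2.161, 0.0]
force: [-2.3, -0.1, -6.8]
opening: 0.0093
gripper_force: 25.0
```

Request:
carry_out(rows=[[0,-0.0023,-0.0041,0,0,0],[0,-0.0047,-0.0082,0,0,0],[0,-0.0072,-0.0123,0,0,0],[0,-0.0097,-0.0163,0,0,0],[0,-0.0124,-0.0202,0,0,0],[0,-0.0151,-0.024,0,0,0],[0,-0.0179,-0.0278,0,0,0],[0,-0.0208,-0.0316,0,0,0],[0,-0.0244,-0.036,0,0,0],[0,-0.0281,-0.0403,0,0,0],[0,-0.0281,-0.0403,0,0,0],[0,-0.0281,-0.0403,0,0,0]])

```text
t: 14.9
tool_pos: [0.563, 0.0832, 0.1274]
orientation: [2.279, 2.16, 0.002]
force: [2.3, -0.9, -1.9]
opening: 0.009
gripper_force: 25.0
```

```bash
python3 - <<'E'
from h import *
snap('scene','scene2.png');a=cv2.imread('pics/scene2.png')[150:290,220:340];snap('wrist','w4.png')
b=cv2.imread('pics/w4.png')
cv2.imwrite('pics/v6.png',np.hstack([cv2.resize(a,(343,400),interpolation=cv2.INTER_CUBIC),cv2.resize(b,(450,400))]))
E
```

```text
(no output)
```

View pics/v6.png

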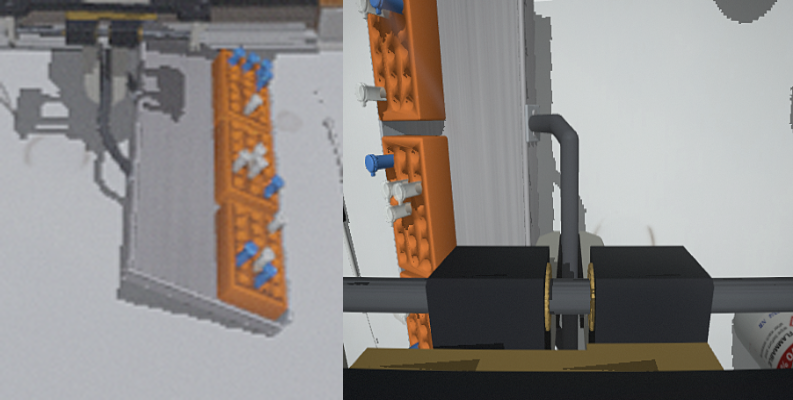

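Tilted to about 28°, all three racks lie in one row against the fence. Lowering gently along the same arc.

Request:
carry_out(rows=[[0,0.0037,0.0043,0,0,0],[0,0.0073,0.0087,0,0,0],[0,0.0102,0.0125,0,0,0],[0,0.013,0.0163,0,0,0],[0,0.0157,0.0201,0,0,0],[0,0.0184,0.024,0,0,0],[0,0.0209,0.028,0,0,0],[0,0.0234,0.0321,0,0,0],[0,0.0258,0.0362,0,0,0],[0,0.0281,0.0403,0,0,0]])

```text
t: 16.25
tool_pos: [0.5905, 0.0817, 0.0862]
orientation: [-2.28, -2.161, 0.0]
force: [4.6, 0.8, 0.2]
opening: 0.009
gripper_force: 25.0
```

Request:
carry_out(rows=[[0,0.0022,0.0042,0,0,0],[0,0.0043,0.0084,0,0,0],[0,0.0063,0.0127,0,0,0],[0,0.0082,0.017,0,0,0],[0,0.01,0.0214,0,0,0],[0,0.0118,0.0258,0,0,0],[0,0.0134,0.0302,0,0,0],[0,0.0149,0.0347,0,0,0],[0,0.0164,0.0392,0,0,0],[0,0.0171,0.0415,0,0,0],[0,0.0177,0.0437,0,0,0]])

```text
t: 17.62
tool_pos: [0.6077, 0.0808, 0.0424]
orientation: [-2.28, -2.161, 0.001]
force: [-0.1, 0.5, -1.4]
opening: 0.0092
gripper_force: 25.0
```

Request:
carry_out(rows=[[0,0.0006,0.002,0,0,0],[0,0.0011,0.004,0,0,0],[0,0.0016,0.006,0,0,0],[0,0.002,0.0075,0,0,0],[0,0.0024,0.0088,0,0,0],[0,0.0024,0.0092,0,0,0],[0,0.0024,0.0092,0,0,0],[0,0.0024,0.0092,0,0,0]])

```text
t: 18.62
tool_pos: [0.6098, 0.0807, 0.0347]
orientation: [-2.279, -2.161, 0.002]
force: [-9.0, 0.8, 9.1]
opening: 0.009
gripper_force: 25.0
```

Request:
carry_out(rows=[[0,-0.0008,-0.0008,0,0,0],[0,-0.0014,-0.0014,0,0,0],[0,-0.0014,-0.0014,0,0,0]])

```text
t: 19.0
tool_pos: [0.6096, 0.0807, 0.0352]
orientation: [2.28, 2.16, 0.001]
force: [2.1, 1.2, -2.3]
opening: 0.0089
gripper_force: 25.0
```

```bash
python3 - <<'E'
from h import *
s=robot.read_state();print(s['force'],s['tool_pos'],s['wrist_torque'])
E
```

```text
[ 2.06996004  1.22387662 -2.26766213] [0.60957676 0.08066467 0.03524418] [ 0.12913277 -0.05374619 -0.05501537]
```

Request:
carry_out(rows=[[0,0.0002,0.0004,0,0,0],[0,0.0002,0.0004,0,0,0],[0,0.0002,0.0004,0,0,0]], force=5)

```text
t: 19.38
tool_pos: [0.6097, 0.0806, 0.0353]
orientation: [2.28, 2.161, 0.001]
force: [-2.7, -0.1, 5.8]
opening: 0.0098
gripper_force: 5.0
```

Request:
carry_out(rows=[[0,0,0,0,0,0],[0,0,0,0,0,0],[0,0,0,0,0,0],[0,0,0,0,0,0],[0,0,0,0,0,0]], jaw=140)

```text
t: 20.0
tool_pos: [0.6092, 0.0807, 0.0345]
orientation: [-2.28, -2.161, 0.0]
force: [-0.4, -1.3, 0.0]
opening: 0.0418
gripper_force: 0.0
```

Request:
carry_out(rows=[[0,0,-0.01,0,0,0],[0,0,-0.03,0,0,0],[0,0,-0.06,0,0,0],[0,0,-0.1,0,0,0],[0,0,-0.15,0,0,0],[0,0,-0.2,0,0,0],[0,0,-0.23,0,0,0],[0,0,-0.23,0,0,0],[0,0,-0.23,0,0,0]])

```text
t: 21.12
tool_pos: [0.609, 0.0807, 0.2645]
orientation: [-2.28, -2.161, 0.0]
force: [-0.4, 0.9, -0.7]
opening: 0.0419
gripper_force: 0.0
```

```bash
python3 - <<'E'
from h import *
s,_=snap('wrist','w5.png');b=cv2.imread('pics/w5.png');print(s['tool_pos'],plan([.52,.02,.27],-3.))
snap('scene','scene3.png');a=cv2.imread('pics/scene3.png')[150:290,220:340]
cv2.imwrite('pics/v7.png',np.hstack([cv2.resize(a,(343,400),interpolation=cv2.INTER_CUBIC),cv2.resize(b,(450,400))]))
E
```

```text
[0.60895049 0.0806968  0.2644572 ] [-0.0653, -0.0852, -0.0064, -0.1, 0.0, -0.1]
```

View pics/v7.png

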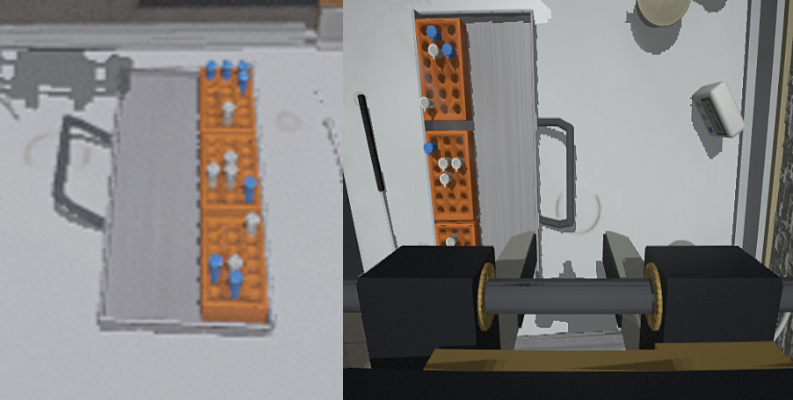

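The tray lies flat and the three racks are in a row along the fence. One numeric check of flushness follows.

```bash
python3 - <<'E'
from h import *
s=robot.read_state()
for cn,f in(('wrist','w5.png'),('scene','scene3.png')):
    c=cam(cn,s);i=cv2.imread('pics/'+f).astype(int);hsv=cv2.cvtColor(i.astype('u1'),cv2.COLOR_BGR2HSV)
    m=(hsv[...,0]<16)&(hsv[...,1]>150)&(hsv[...,2]>70)
    ys,xs=np.nonzero(m);P=toz(c,np.c_[xs,ys],.036)
    a=np.radians(-3.);o=np.array([.609,.082])-.128*np.array([np.cos(a),np.sin(a)])
    d=P[:,:2]-o;X=d@[np.cos(a),np.sin(a)];Y=d@[-np.sin(a),np.cos(a)]
    for y in np.arange(-.18,.181,.02):
        k=(abs(Y-y)<.004)&(abs(X+.045)<.06)
        if k.sum()>8: print(cn,round(y,2),np.round([X[k].min(),X[k].max()],4))
E
```

```text
wrist -0.08 [-0.0748 -0.009 ]
wrist -0.06 [-0.074  -0.0087]
wrist -0.04 [-0.0747 -0.0087]
wrist -0.02 [-0.0744 -0.0093]
wrist -0.0 [-0.0747 -0.0089]
wrist 0.02 [-0.0746 -0.0141]
wrist 0.04 [-0.0742 -0.0094]
wrist 0.08 [-0.0701 -0.0086]
wrist 0.1 [-0.075  -0.0096]
wrist 0.12 [-0.0739 -0.0153]
wrist 0.14 [-0.0748 -0.0158]
wrist 0.16 [-0.075  -0.0094]
scene -0.14 [-0.0712 -0.0163]
scene -0.12 [-0.0704 -0.0161]
scene -0.1 [-0.0695 -0.016 ]
scene -0.08 [-0.0716 -0.0159]
scene -0.06 [-0.0708 -0.0157]
scene -0.04 [-0.07   -0.0156]
scene -0.02 [-0.072  -0.0155]
scene -0.0 [-0.0712 -0.0153]
scene 0.02 [-0.0557 -0.0152]
scene 0.04 [-0.0721 -0.0151]
scene 0.06 [-0.0711 -0.0178]
scene 0.08 [-0.07   -0.0176]
scene 0.1 [-0.0718 -0.0147]
scene 0.12 [-0.0707 -0.0146]
scene 0.14 [-0.0724 -0.0171]
scene 0.16 [-0.0714 -0.0169]
scene 0.18 [-0.0703 -0.0167]
```

All three edges are collinear and at the fence, so I'm handing in.

```bash
python3 -c "
from plant import robot
print(robot.close_job())"
```

```text
the job is handed in; nothing more can be done
None
```

The job is handed in at about 21 s: the loose rack went into the free end, the tilt brought all three racks into one row against the fence (checked in the images), the tray is back flat and released, and I never touched the blue box or lamp.

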